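# Find the rubber stamp in the tins

## Task

The rubber stamp is hidden in one of the three identical lidded tins. Starting with the leftmost tin, take off one lid after the other and stand it, knob up, on the free counter, until you find the stamp; then stand the stamp upright on the middle of the ink pad, its foot squared up with the pad. Leave opened tins open and the tins you need not open shut, leave the tins with their spools and everything else where they are, and do not drop or knock over anything.

Things in the scene. Friction and masses are not known exactly. Their poses are not given: they have to be found in the camera images.
- tin_left: Round metal tin (lid apart), the leftmost (largest y) of three identical in a row; loose. 80 mm across up to a shoulder at 30 mm, then a thin neck 73 mm across up to the rim at 38 mm; inside 68 mm across, floor 4 mm thick. Origin: centre of the underside; z up. Holds one thing standing on its floor: the stamp, the tall spool or the low spool.
- tin_mid: Round metal tin (lid apart), the middle one of three identical in a row; loose. 80 mm across up to a shoulder at 30 mm, then a thin neck 73 mm across up to the rim at 38 mm; inside 68 mm across, floor 4 mm thick. Origin: centre of the underside; z up. Holds one thing standing on its floor: the stamp, the tall spool or the low spool.
- tin_right: Round metal tin (lid apart), the rightmost (smallest y) of three identical in a row; loose. 80 mm across up to a shoulder at 30 mm, then a thin neck 73 mm across up to the rim at 38 mm; inside 68 mm across, floor 4 mm thick. Origin: centre of the underside; z up. Holds one thing standing on its floor: the stamp, the tall spool or the low spool.
- lid_left: Loose metal cap lid of tin_left, 81 mm across, 50 mm high, open below; wooden knob on top, 22 mm thick at 64-81 mm, top at 84 mm, thin stem below from 50 mm (above the origin). Origin: centre of lower rim; z up. Seated, its origin is 30 mm above the tin's, 2 mm play; lifts straight off. The stamp reaches 73 mm above the counter: raise the lid 50 mm before moving aside. Stands alone on its rim.
- lid_mid: Loose metal cap lid of tin_mid, 81 mm across, 50 mm high, open below; wooden knob on top, 22 mm thick at 64-81 mm, top at 84 mm, thin stem below from 50 mm (above the origin). Origin: centre of lower rim; z up. Seated, its origin is 30 mm above the tin's, 2 mm play; lifts straight off. The stamp reaches 73 mm above the counter: raise the lid 50 mm before moving aside. Stands alone on its rim.
- lid_right: Loose metal cap lid of tin_right, 81 mm across, 50 mm high, open below; wooden knob on top, 22 mm thick at 64-81 mm, top at 84 mm, thin stem below from 50 mm (above the origin). Origin: centre of lower rim; z up. Seated, its origin is 30 mm above the tin's, 2 mm play; lifts straight off. The stamp reaches 73 mm above the counter: raise the lid 50 mm before moving aside. Stands alone on its rim.
- stamp: Rubber stamp, brown wood, 69 mm high, standing upright hidden in one of the tins. Foot 26 mm (its x) by 54 mm (its y), 19 mm high; round handle on the middle of it: 16 mm thick stem, then a 22 mm thick grip from 40 to 69 mm above the origin. Origin: centre of the underside; z up the handle.
- spool_tall: Wooden spool wound with thread, 56 mm across, 52 mm high, standing in one of the other tins. Origin: centre of the underside.
- spool_low: Wooden spool wound with thread, 46 mm across, 30 mm high, standing in one of the other tins. Origin: centre of the underside.
- ink_pad: Closed flat ink pad tin, fixed to the counter, right of the tins: 57 mm (its x) by 87 mm (its y), 18 mm high, flat top. Origin: centre of the underside; z up. The counter in front of the tins is free up to its front edge at about x = 0.39, so the lids fit there.
- pot: Bystander, loose: low round pot with a white lid, 63 mm across, 34 mm high. Origin: centre of the underside.
- bell: Bystander, loose: counter bell, 85 mm across, 59 mm high. Origin: centre of the underside.
- candle: Bystander, loose: candle in a glass, 63 mm across, 76 mm high. Origin: centre of the underside.

How it is judged:
On the way, in this order (a step that is already met when the one before it is completed fails the run):
1. the leftmost tin's lid is taken off and stands on the counter (height (world z) of lid_left below 0.006 m and angle between lid_left's own z axis and vertical below 0.1 rad and horizontal distance between lid_left and tin_left above 0.06 m), for 0.2 s.
2. the stamp is lifted out of its tin (height (world z) of stamp above 0.04 m and contact force between stamp and the fingers above 0.5 N), for 0.1 s.
At the end, for the whole second after the job is handed in: Stamp upright (0.08 rad), at rest on the ink pad, middle within 12 mm (pad x) and 15 mm (pad y), squared within 0.2 rad. Lids of its tin and of tins left of it stand rim down on the counter, over 60 mm from their tins; lids right of it seated. Spools still in their tins (all of step 1 and x of stamp in the frame of ink_pad between -0.012 and 0.012 m and y of stamp in the frame of ink_pad between -0.015 and 0.015 m and z of stamp in the frame of ink_pad between 0.014 and 0.022 m and angle between stamp's own z axis and vertical below 0.08 rad and angle between the y axis of stamp and the y axis of ink_pad, either way round below 0.2 rad and ((((horizontal distance between spool_tall and tin_mid below 0.03 m and horizontal distance between spool_low and tin_right below 0.03 m) or (horizontal distance between spool_tall and tin_right below 0.03 m and horizontal distance between spool_low and tin_mid below 0.03 m)) and (distance between lid_mid and tin_mid below 0.036 m and angle between lid_mid's own z axis and vertical below 0.1 rad) and (distance between lid_right and tin_right below 0.036 m and angle between lid_right's own z axis and vertical below 0.1 rad)) or (((horizontal distance between spool_tall and tin_left below 0.03 m and horizontal distance between spool_low and tin_right below 0.03 m) or (horizontal distance between spool_tall and tin_right below 0.03 m and horizontal distance between spool_low and tin_left below 0.03 m)) and (height (world z) of lid_mid below 0.006 m and angle between lid_mid's own z axis and vertical below 0.1 rad and horizontal distance between lid_mid and tin_mid above 0.06 m) and (distance between lid_right and tin_right below 0.036 m and angle between lid_right's own z axis and vertical below 0.1 rad)) or (((horizontal distance between spool_tall and tin_left below 0.03 m and horizontal distance between spool_low and tin_mid below 0.03 m) or (horizontal distance between spool_tall and tin_mid below 0.03 m and horizontal distance between spool_low and tin_left below 0.03 m)) and (height (world z) of lid_mid below 0.006 m and angle between lid_mid's own z axis and vertical below 0.1 rad and horizontal distance between lid_mid and tin_mid above 0.06 m) and (height (world z) of lid_right below 0.006 m and angle between lid_right's own z axis and vertical below 0.1 rad and horizontal distance between lid_right and tin_right above 0.06 m))) and linear speed of each of lid_left, lid_mid, lid_right, stamp below 0.02 m/s); the robot touches nothing.
It fails at once if a lid is lifted while a tin farther left is still shut ((distance between lid_mid and tin_mid above 0.042 m and distance between lid_left and tin_left below 0.036 m) or (distance between lid_right and tin_right above 0.042 m and (distance between lid_left and tin_left below 0.036 m or distance between lid_mid and tin_mid below 0.036 m))).
It fails at once if a tin is opened although the stamp still stands in a tin farther left ((distance between lid_mid and tin_mid above 0.042 m and horizontal distance between stamp and tin_left below 0.03 m) or (distance between lid_right and tin_right above 0.042 m and (horizontal distance between stamp and tin_left below 0.03 m or horizontal distance between stamp and tin_mid below 0.03 m))).
It fails at once if a tin is shoved more than 30 mm or tipped by more than 0.3 rad ((distance of tin_left from where it was at the start of the episode above 0.03 m or angle between tin_left's own z axis and vertical above 0.3 rad) or (distance of tin_mid from where it was at the start of the episode above 0.03 m or angle between tin_mid's own z axis and vertical above 0.3 rad) or (distance of tin_right from where it was at the start of the episode above 0.03 m or angle between tin_right's own z axis and vertical above 0.3 rad)).
It fails at once if a lid or the stamp is dropped or flung (faster than 0.8 m/s out of the fingers) or turned over ((linear speed of lid_left above 0.8 m/s and contact force between lid_left and the fingers below 0.05 N) or (linear speed of lid_mid above 0.8 m/s and contact force between lid_mid and the fingers below 0.05 N) or (linear speed of lid_right above 0.8 m/s and contact force between lid_right and the fingers below 0.05 N) or (linear speed of stamp above 0.8 m/s and contact force between stamp and the fingers below 0.05 N) or angle between any of lid_left, lid_mid, lid_right, stamp's own z axis and vertical above 1 rad).
It fails at once if a bystander is moved more than 20 mm or tipped ((distance of pot from where it was at the start of the episode above 0.02 m or angle between pot's own z axis and vertical above 0.3 rad) or (distance of bell from where it was at the start of the episode above 0.02 m or angle between bell's own z axis and vertical above 0.3 rad) or (distance of candle from where it was at the start of the episode above 0.02 m or angle between candle's own z axis and vertical above 0.3 rad)).
It also fails if it takes over 72 s, if anything falls off the work surface, if the arm or the gripper's body presses on something with over 40 N, if the wrist force passes 120 N, or if a joint passes its speed limit or range.

## Robot

A 7-joint arm with a two-finger parallel gripper is mounted at the origin on a cart in front of the work surface, level with it; the furniture and walls round the work are solid. World frame = base frame: x ahead of the robot, y to its left, z up, the work surface at z = 0. Lengths are in m, angles in rad, forces in N, time in s.
With the tool pointing down it reaches from about 0.4 to 0.85 m from the base axis. Payload 10.4 kg.
Tool frame: the origin (TCP) lies at the very end of the fingers, on their centre line; the grasp point (between the pads) lies 19 mm behind it (r.pinch_z is the distance from the TCP to the grasp point, in m); z points along the fingers, y is the line along which they close (so a half turn about z gives the same grasp; the last joint's range is limited). The gripper opens to 87 mm and grips with 3 to 60 N. Pads are 19 mm wide; open, the fingers measure 117 mm over their backs; the gripper's body (75 mm by 190 mm) begins 51 mm behind the grasp point.
Start: joints at [1.225, 0.332, -0.065, 1.46, 0.022, 1.35, -0.088], TCP at [0.198, -0.593, 0.223] pointing down, gripper open.
Joint ranges: [-2.6, 2.6], [-0.5, 2.12], [-1.47, 1.34], [0.16, 2.42], [-1.27, 4.41], [0.06, 2.06], [-2.6, 2.6]. Speed limits (rad/s): [2.22, 2.22, 2.79, 2.79, 3.14, 3.14, 3.14].

## Interface

Orientations are given as a unit quaternion [x, y, z, w].
In Python, from bench import sensors, vision, r gives the robot as it stands.
- The arm moves only by the shell command python3 -m crank 'ROWS' [OPENING] [FORCE]. ROWS is JSON, a list of rows, each a list of 2 entries, a list of its own where there are three numbers: the shift along the tool's x, y, z normalised to -1 to 1, where 1 is 3 cm, then the turn about the tool's z normalised to -1 to 1, where 1 is 8 degrees. A call has 1 to 12 rows; each row shifts and turns the commanded pose from where the row before left it, along the tool's axes as they then stand; what a row does not reach is not made up. A row lasts 1/8 s, in which the tool goes at most 62.5 mm and 10.7 degrees, less where a joint would pass 70% of its speed; a pose out of reach is approached as far as the arm can. A call with a number of a shift or a turn outside -1 to 1 is refused whole. A call with a gripper value outside its range is refused whole. OPENING is the opening, from 0 (shut) to 1 (fully open), set as the call begins (- or left out, the last holds). The fingers move at their own pace and stop on an object; FORCE is the grip in N (left out, the last holds). Time passes only in rows, so rows that do not move let the fingers close. It gives the time, the measured TCP pose, the force, the opening and the grip force at its end, in the units of the state.
- sensors.read_state(): the state, without advancing time (a new reading comes with each control period).
- vision.camera(name): name is "side" or "top"; returns the picture (384x512x3 uint8, red, green, blue); there is no depth.
- vision.camera_model(name): a dict with "vertical_fov" (degrees; the focal length in pixels is half the picture's height over the tangent of half this angle, whatever the lens; pixels are square), "cx", "cy" (the principal point, pixels), "dist" ([k1, k2, p1, p2, k3] as OpenCV has them; the pictures are not rectified), "camera_from_world" (4x4, takes a point from world to camera coordinates). Camera axes: x right, y down, z forward; pixel columns grow to the right and rows downward; lengths in m; the calibration is good to about 2 mm. A picture is of the moment at which its call begins. camera_model takes no time and is no camera call.
- r.close_job(): hands the job in; it is judged then, once.
The state is a dict: "time": time; "joint_positions": joint angles; "joint_vel": joint speeds; "joint_torque": joint torques, N m; "ee_pos": TCP position; "eef_rot": TCP orientation; "ft_force": force on the tool from outside, world axes, zero at the start; "torque": the same for the moment, N m; "width": finger opening in m; "grip_force": force on a finger pad.
Only numpy, scipy, OpenCV 4.12 (cv2) and the standard library are available. Lean on these libraries where they do the work, as an engineer would, in place of code of your own. Each camera call takes 0.05 s, during which the arm holds its last target. There are 200 camera calls.

## Working session

There is one attempt and no reset: what is moved stays moved. The work goes in short steps, Python scripts to look and compute and a shell command to move; the robot and the scene stay as the last step left them, time stands still between calls to the robot, and variables do not carry over. Pictures are saved under pics/ and viewed, at most 10 in all, crops included, and the job is handed in when it is done.

```bash
mkdir -p pics; cat > h.py <<'E'
import numpy as np, cv2
from bench import sensors, vision, r
def K(n):
    m=vision.camera_model(n); f=192/np.tan(np.radians(m["vertical_fov"])/2)
    return np.array([[f,0,m["cx"]],[0,f,m["cy"]],[0,0,1]]),np.array(m["dist"],float),np.array(m["camera_from_world"])
def pix(n,p):
    k,d,T=K(n); return cv2.projectPoints(np.array(p,float).reshape(-1,3),cv2.Rodrigues(T[:3,:3])[0],T[:3,3],k,d)[0][:,0]
def ray(n,uv,z):
    k,d,T=K(n); q=cv2.undistortPoints(np.array(uv,float).reshape(-1,1,2),k,d)[:,0]
    D=np.c_[q,np.ones(len(q))]@T[:3,:3]; c=-T[:3,:3].T@T[:3,3]
    return c+D*((z-c[2])/D[:,2])[:,None]
def snap(n,name):
    im=vision.camera(n)[:,:,::-1].copy(); cv2.imwrite(f"pics/{name}.png",im); return im
E
python3 - <<'E'
from h import *
a=snap("top","top0"); b=snap("side","side0"); cv2.imwrite("pics/both0.png",cv2.resize(np.vstack([a,b]),None,fx=.78,fy=.78)) 
for n in("top","side"):
    k,d,T=K(n); print(n,k[0,0],-T[:3,:3].T@T[:3,3],T[2,:3])
s=sensors.read_state(); print({k:np.round(v,3) for k,v in s.items()})
E
```

```text
top 404.7724798697758 [ 0.29610663 -0.06566069  1.24444489] [ 0.1878497   0.02881792 -0.98177493]
side 372.5004108244829 [-0.51759831  0.26237666  0.54873734] [ 0.8805115  -0.25110391 -0.40205264]
{'time': np.float64(0.1), 'joint_positions': array([ 1.225,  0.333, -0.065,  1.461,  0.022,  1.35 , -0.088]), 'joint_vel': array([-0.001, -0.001,  0.001, -0.002, -0.001,  0.002, -0.001]), 'joint_torque': array([ 2.0000e-03, -6.2455e+01,  2.5000e-02, -3.9072e+01, -6.1000e-02,
        3.7000e-02,  0.0000e+00]), 'ee_pos': array([ 0.198, -0.592,  0.222]), 'eef_rot': array([ 0.987,  0.161, -0.   , -0.001]), 'ft_force': array([-0.202, -0.242,  0.139]), 'torque': array([-0.022, -0.047,  0.023]), 'grip_force': np.float64(0.0), 'width': np.float64(0.087)}
```

View pics/top0.png

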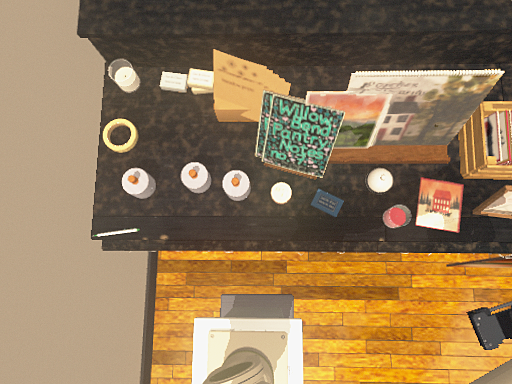

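View pics/side0.png

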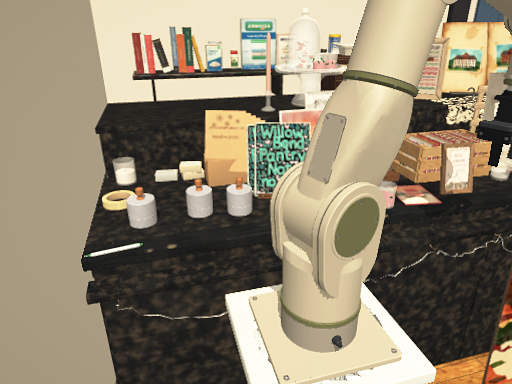

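The top view shows knobs at about (134,180), (194,174) and (236,182), the pot at (281,193), the blue ink pad at (327,201), the bell at (380,180) and the candle at (398,216). The free counter in front is at rows 205–235, and a pen lies at (115,232).

```bash
python3 - <<'E'
from h import *
ims={n:cv2.imread(f"pics/{n}0.png") for n in("top","side")}
for n,im in ims.items():
    h=cv2.cvtColor(im,cv2.COLOR_BGR2HSV)
    m=cv2.inRange(h,(3,130,90),(18,255,255))
    N,l,st,c=cv2.connectedComponentsWithStats(m)
    for i in range(1,N):
        x,y,w,hh,a=st[i]
        if 25<a<400 and (y>150 and y<205 and x<260): print(n,c[i],st[i],ray(n,c[i],.103)[0].round(4))
# tin lid white/grey discs in the top view
im=ims["top"]; h=cv2.cvtColor(im,cv2.COLOR_BGR2HSV)
m=cv2.inRange(h,(95,70,40),(125,255,160)); m[:185]=0;m[222:]=0;m[:,:305]=0;m[:,350:]=0
cs=cv2.findContours(m,0,2)[0]; c=max(cs,key=cv2.contourArea)
P=ray("top",c[:,0],.018)[:,:2]; rc=cv2.minAreaRect((P*1000).astype(np.float32)); print("pad",rc, cv2.boxPoints(rc).round(0).tolist())
for q in [(281,193),(380,180),(398,216)]: print(q,ray("top",[q],.03)[0].round(3))
print("front edge",ray("top",[(150,238),(300,238),(150,250),(300,250)],0).round(3)[:,:2].tolist())
z=cv2.resize(im[150:260,90:350],None,fx=3,fy=3,interpolation=2); cv2.imwrite("pics/z0.png",z)
E
```

```text
top [192.57692308 173.38461538] [189 170   8   8  52] [0.5638 0.1592 0.103 ]
top [132.86440678 179.33898305] [128 176  10   8  59] [0.5458 0.3324 0.103 ]
top [235.04081633 181.42857143] [232 178   7   8  49] [0.5401 0.0352 0.103 ]
side [197.85294118 183.63235294] [194 179   8  12  68] [0.5525 0.163  0.103 ]
side [139.03571429 192.38095238] [135 187   9  13  84] [0.5342 0.3355 0.103 ]
side [264.85185185 195.88888889] [259 194  13   5  54] [ 0.4089 -0.0097  0.103 ]
pad ((487.1651611328125, -252.32049560546875), (56.152069091796875, 54.11030960083008), 62.999732971191406) [[450.0, -265.0], [499.0, -290.0], [524.0, -240.0], [476.0, -215.0]]
(281, 193) [ 0.52  -0.099  0.03 ]
(380, 180) [ 0.561 -0.399  0.03 ]
(398, 216) [ 0.451 -0.447  0.03 ]
front edge [[0.384, 0.303], [0.386, -0.158], [0.347, 0.301], [0.35, -0.157]]
```

View pics/z0.png

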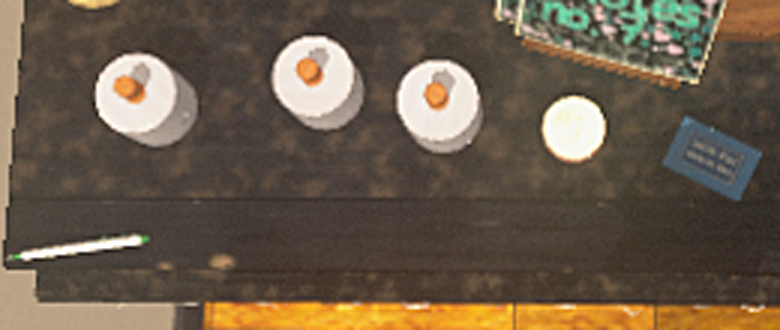

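The crop shows the three lid discs at about (143,93), (315,77) and (438,97), the pot at (574,128), and the pad with corners near (690,117), (761,152), (740,200) and (663,165). Next I fit the lid discs and the pad outline.

```bash
python3 - <<'E'
from h import *
im=cv2.imread("pics/top0.png"); h=cv2.cvtColor(im,cv2.COLOR_BGR2HSV)
g=im.min(2); 
m=cv2.inRange(g,195,255)
N,l,st,c=cv2.connectedComponentsWithStats(m)
for i in range(1,N):
    x,y,w,hh,a=st[i]
    if a>200 and 150<y<215 and x<420:
        k=max(cv2.findContours((l==i).astype(np.uint8),0,2)[0],key=cv2.contourArea)
        zt=.08 if x<260 else .034
        P=(ray("top",cv2.convexHull(k)[:,0],zt)[:,:2]*1000).astype(np.float32); print(st[i],cv2.minEnclosingCircle(P),cv2.fitEllipse(P))
m=cv2.inRange(h,(95,60,30),(125,255,255)); m[:185]=0;m[222:]=0;m[:,:305]=0;m[:,350:]=0
m=cv2.morphologyEx(m,cv2.MORPH_CLOSE,np.ones((5,5)))
c=max(cv2.findContours(m,0,2)[0],key=cv2.contourArea)
P=ray("top",c[:,0],.018)[:,:2]; rc=cv2.minAreaRect((P*1000).astype(np.float32)); print("pad",rc, cv2.boxPoints(rc).round(0).tolist())
# triangulated knobs
for a,b in [((192.6,173.4),(197.9,183.6)),((132.9,179.3),(139,192.4))]:
    def o(n,uv):
        A,B=ray(n,[uv],0)[0],ray(n,[uv],.2)[0]; return A,(B-A)/np.linalg.norm(B-A)
    p,d=o("top",a);q,e=o("side",b); s=np.linalg.lstsq(np.c_[d,-e],q-p,rcond=None)[0]
    print((p+d*s[0]).round(4),(q+e*s[1]).round(4))
s=sensors.read_state(); from scipy.spatial.transform import Rotation as R
print(R.from_quat(s["eef_rot"]).as_matrix().round(3))
E
```

```text
[181 163  26  26 424] ((563.6618041992188, 160.11419677734375), 39.45451354980469) ((564.2610473632812, 159.61061096191406), (76.16123962402344, 78.22106170654297), 102.48339080810547)
[122 169  26  25 417] ((545.9775390625, 335.36993408203125), 39.56889343261719) ((546.3016967773438, 335.1233215332031), (77.48200988769531, 78.25619506835938), 127.4290771484375)
[223 171  26  26 441] ((540.2695922851562, 36.24723434448242), 39.3827018737793) ((540.3016357421875, 35.95777130126953), (77.27812957763672, 78.00518035888672), 107.61630249023438)
[371 170  21  22 353] ((559.7381591796875, -398.3214111328125), 35.32353591918945) ((557.345703125, -401.1903381347656), (59.51142883300781, 70.8141098022461), 49.80885696411133)
[271 183  20  20 310] ((521.3582763671875, -98.12870788574219), 30.75693130493164) ((521.546142578125, -98.60748291015625), (59.31276321411133, 61.206424713134766), 104.62663269042969)
[417 212  27  17 338] ((433.3131103515625, -537.5830078125), 39.659767150878906) ((437.9163818359375, -541.2109375), (49.169166564941406, 87.21111297607422), 174.91871643066406)
pad ((493.6354675292969, -239.68470764160156), (84.49026489257812, 54.25005340576172), 63.05970764160156) [[450.0, -265.0], [499.0, -290.0], [537.0, -214.0], [489.0, -190.0]]
[0.5651 0.1603 0.0974] [0.5653 0.1616 0.0977]
[0.5474 0.3345 0.0965] [0.5475 0.3366 0.0973]
[[ 0.948  0.317 -0.   ]
 [ 0.317 -0.948  0.001]
 [-0.    -0.001 -1.   ]]
```

```bash
python3 -m crank '[[[1,-1,0],0],[[1,-1,0],0],[[1,-1,0],0],[[1,-1,0],0],[[1,-1,0],0],[[1,-1,0],0],[[1,-1,0],0],[[1,-1,0],0],[[1,-1,0],0],[[1,-1,0],0],[[1,-1,0],0],[[1,-1,0],0]]' 0.65 20
python3 -m crank '[[[0,0,0],-1],[[0,0,0],-1],[[0,0,0],-1],[[0,0,0],-1],[[0,0,0],-1],[[0,0,0],-1],[[0,0,0],-1],[[0,0,0],-1],[[0,0,0],-0.95],[[0,0,0],0]]'
```

```text
time: 1.6
ee_pos: [0.4257, -0.1358, 0.2224]
eef_rot: [0.987, 0.161, -0.0, 0.0]
ft_force: [0.2, 0.2, -0.4]
width: 0.0568
grip_force: 0.0
time: 2.85
ee_pos: [0.4253, -0.1371, 0.2223]
eef_rot: [0.707, 0.707, -0.0, -0.0]
ft_force: [-0.2, 0.3, -0.1]
width: 0.0566
grip_force: 0.0
```

```bash
python3 -m crank '[[[1,0.25,0],0],[[1,0.25,0],0],[[1,0.25,0],0],[[1,0.25,0],0],[[1,0.25,0],0],[[1,0.25,0],0],[[1,0.25,0],0],[[1,0.25,0],0],[[1,0.25,0],0],[[1,0.25,0],0],[[1,0.25,0],0],[[1,0.25,0],0]]'
python3 -m crank '[[[1,0.25,0],0],[[1,0.25,0],0],[[1,0.25,0],0],[[0.73,0.28,0],0],[[0,0,1],0],[[0,0,1],0],[[0,0,0],0],[[0,0,0],0]]'
```

```text
time: 4.35
ee_pos: [0.5151, 0.2238, 0.2223]
eef_rot: [0.708, 0.706, -0.0, -0.0]
ft_force: [-0.3, -0.2, -0.4]
width: 0.0566
grip_force: 0.0
time: 5.35
ee_pos: [0.546, 0.3352, 0.1637]
eef_rot: [0.707, 0.707, 0.001, 0.0]
ft_force: [0.1, -0.6, 0.0]
width: 0.0566
grip_force: 0.0
```

```bash
python3 - <<'E'
from h import *
a=snap("side","s1"); b=snap("top","t1")
cv2.imwrite("pics/c1.png",np.hstack([cv2.resize(a[120:260,70:270],(400,280)),cv2.resize(b[130:240,80:237],(400,280))]))
E
```

```text
(no output)
```

View pics/c1.png

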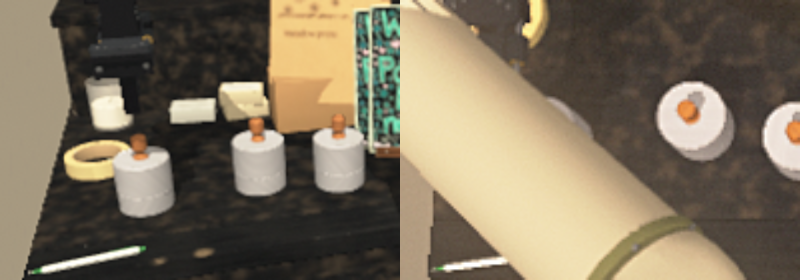

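Left half: the fingers are above the left lid, with tips at about side pixel (135,178) and the knob at (139,192). I check this by projection.

```bash
python3 - <<'E'
from h import *
s=sensors.read_state(); p=s["ee_pos"]
print(pix("side",[p,p+[.035,0,0],p-[.035,0,0],[.546,.335,.114],[.546,.335,.0965]]))
E
```

```text
[[136.2804734  171.33703518]
 [136.54311177 167.25798687]
 [136.00183067 175.65720322]
 [138.79059166 187.34140419]
 [139.59032971 192.78558329]]
```

```bash
python3 -m crank '[[[0,0,0.6],0],[[0,0,0.6],0],[[0,0,0.6],0],[[0,0,0.5],0],[[0,0,0.27],0],[[0,0,0],0],[[0,0,0],0]]'
python3 -m crank '[[[0,0,0],0],[[0,0,0],0],[[0,0,0],0],[[0,0,0],0],[[0,0,0],0],[[0,0,0],0]]' 0 25
```

```text
time: 6.32
ee_pos: [0.5459, 0.3353, 0.0861]
eef_rot: [0.707, 0.708, 0.0, 0.0]
ft_force: [-0.5, 0.6, 0.8]
width: 0.0564
grip_force: 0.0
time: 7.08
ee_pos: [0.5457, 0.3349, 0.0854]
eef_rot: [0.707, 0.708, 0.0, 0.0]
ft_force: [0.8, 0.5, 0.2]
width: 0.0204
grip_force: 25.0
```

```bash
python3 -m crank '[[[0,0,-0.3],0],[[0,0,-0.4],0],[[0,0,-0.4],0],[[0,0,-0.5],0],[[0,0,-0.5],0],[[0,0,-0.3],0],[[0,0,0],0]]'
python3 -m crank '[[[-0.57,-0.64,0],0],[[-0.57,-0.64,0],0],[[-0.57,-0.64,0],0],[[-0.57,-0.64,0],0],[[-0.55,-0.63,0],0],[[0,0,0],0],[[0,0,0],0]]'
python3 - <<'E'
from h import *
a=snap("side","s2"); b=snap("top","t2")
cv2.imwrite("pics/c2.png",np.hstack([cv2.resize(a[120:260,70:270],(400,280)),cv2.resize(b[130:240,80:237],(400,280))]))
E
```

```text
time: 7.95
ee_pos: [0.5459, 0.3352, 0.1582]
eef_rot: [0.707, 0.708, 0.001, 0.0]
ft_force: [-0.1, -0.9, -1.6]
width: 0.0207
grip_force: 25.0
time: 8.82
ee_pos: [0.4504, 0.2501, 0.1574]
eef_rot: [0.707, 0.708, 0.0, 0.0]
ft_force: [0.2, -1.1, -0.4]
width: 0.0205
grip_force: 25.0
```

View pics/c2.png

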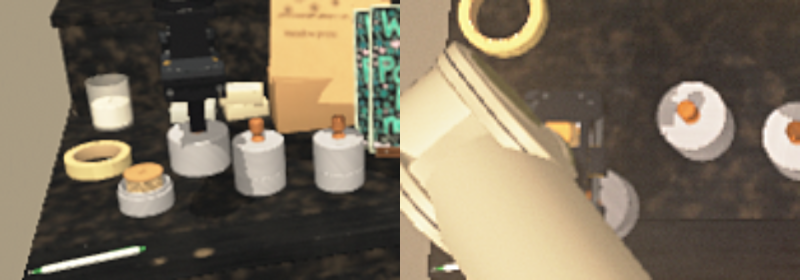

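The left tin holds the wide tall spool (side crop, 145,185). The lid hangs in the gripper at (200,150). I lower it now.

```bash
python3 -m crank '[[[0,0,0.6],0],[[0,0,0.7],0],[[0,0,0.7],0],[[0,0,0.6],0],[[0,0,0.4],0],[[0,0,0.2],0],[[0,0,0.1],0],[[0,0,0],0],[[0,0,0],0]]'
python3 -m crank '[[[0,0,0.05],0],[[0,0,0.03],0],[[0,0,0],0],[[0,0,0],0]]'
```

```text
time: 10.05
ee_pos: [0.4504, 0.25, 0.0589]
eef_rot: [0.707, 0.708, 0.0, 0.0]
ft_force: [-0.5, -0.4, -1.6]
width: 0.0204
grip_force: 25.0
time: 10.55
ee_pos: [0.4501, 0.2499, 0.0561]
eef_rot: [0.707, 0.708, 0.0, 0.0]
ft_force: [0.5, 0.7, -0.3]
width: 0.0207
grip_force: 25.0
```

```bash
python3 -m crank '[[[0,0,0.03],0],[[0,0,0.03],0],[[0,0,0],0],[[0,0,0],0]]'
python3 - <<'E'
from h import *
print(np.mean([ (vision.camera("side"),sensors.read_state()["ft_force"])[1] for _ in range(4)],0))
E
```

```text
time: 11.05
ee_pos: [0.4508, 0.2501, 0.0549]
eef_rot: [0.707, 0.708, 0.001, 0.0]
ft_force: [0.4, -0.4, 5.4]
width: 0.0203
grip_force: 25.0
[ 0.51715059 -1.11347429  5.63665465]
```

```bash
python3 -m crank '[[[0,0,0],0],[[0,0,0],0],[[0,0,0],0],[[0,0,0],0],[[0,0,-0.4],0],[[0,0,-0.7],0],[[0,0,-0.8],0],[[0,0,-0.8],0],[[0,0,-0.5],0],[[0,0,0],0]]' 0.65
python3 -m crank '[[[-0.6,0.76,0],0],[[-0.6,0.76,0],0],[[-0.6,0.76,0],0],[[-0.6,0.76,0],0],[[-0.6,0.74,0],0],[[0,0,0],0],[[0,0,0],0]]'
python3 - <<'E'
from h import *
a=snap("side","s3")
cv2.imwrite("pics/c3.png",cv2.resize(a[100:260,70:290],None,fx=3,fy=3))
E
```

```text
time: 12.5
ee_pos: [0.4506, 0.2502, 0.1513]
eef_rot: [0.707, 0.708, 0.001, 0.001]
ft_force: [-0.2, -0.3, -0.0]
width: 0.0566
grip_force: 0.0
time: 13.38
ee_pos: [0.5631, 0.1605, 0.1497]
eef_rot: [0.706, 0.708, -0.0, -0.001]
ft_force: [-0.4, 0.7, -0.1]
width: 0.0566
grip_force: 0.0
```

View pics/c3.png

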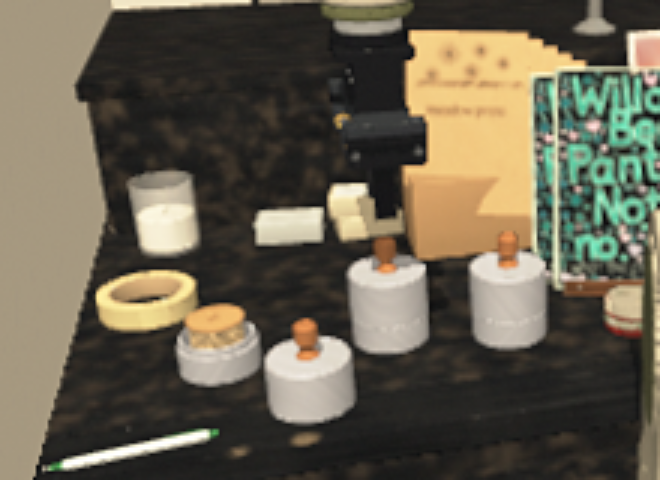

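The left lid stands knob up at (310,380), and the gripper is above the middle knob. I check the clearance to the brown envelope, whose foot is at crop (415,257).

```bash
python3 - <<'E'
from h import *
print(ray("side",[(208.3,185.7),(250,178)],0).round(3), ray("top",[(215,122),(262,122)],0).round(3),ray("top",[(258,155),(322,178)],0).round(3))
E
python3 -m crank '[[[0,0,0.6],0],[[0,0,0.6],0],[[0,0,0.5],0],[[0,0,0.3],0],[[0,0,0.13],0],[[0,0,0],0],[[0,0,0],0]]'
python3 -m crank '[[[0,0,0],0],[[0,0,0],0],[[0,0,0],0],[[0,0,0],0],[[0,0,0],0],[[0,0,0],0]]' 0 25
```

```text
[[ 0.769  0.105  0.   ]
 [ 0.8   -0.064  0.   ]] [[ 0.759  0.113  0.   ]
 [ 0.759 -0.04   0.   ]] [[ 0.648 -0.027  0.   ]
 [ 0.573 -0.229  0.   ]]
time: 14.3
ee_pos: [0.5639, 0.1602, 0.0869]
eef_rot: [0.707, 0.708, 0.0, 0.0]
ft_force: [-0.3, 0.8, -0.1]
width: 0.0563
grip_force: 0.0
time: 15.05
ee_pos: [0.5636, 0.1601, 0.0863]
eef_rot: [0.707, 0.708, -0.0, 0.0]
ft_force: [-0.0, -0.1, 0.3]
width: 0.0209
grip_force: 25.0
```

```bash
python3 -m crank '[[[0,0,-0.3],0],[[0,0,-0.4],0],[[0,0,-0.4],0],[[0,0,-0.5],0],[[0,0,-0.5],0],[[0,0,-0.3],0],[[0,0,0],0]]'
python3 -m crank '[[[-0.1,-0.76,0],0],[[-0.1,-0.76,0],0],[[-0.1,-0.76,0],0],[[-0.1,-0.76,0],0],[[-0.1,-0.75,0],0],[[0,0,0],0],[[0,0,0],0]]'
python3 -m crank '[[[0,0,0.6],0],[[0,0,0.7],0],[[0,0,0.7],0],[[0,0,0.6],0],[[0,0,0.4],0],[[0,0,0.2],0],[[0,0,0.1],0],[[0,0,0],0],[[0,0,0],0]]'
```

```text
time: 15.92
ee_pos: [0.5639, 0.1602, 0.1591]
eef_rot: [0.707, 0.708, 0.0, 0.0]
ft_force: [-0.0, -0.1, -1.0]
width: 0.0206
grip_force: 25.0
time: 16.8
ee_pos: [0.4504, 0.1447, 0.1583]
eef_rot: [0.707, 0.708, 0.0, 0.0]
ft_force: [-0.4, -0.3, -0.7]
width: 0.0209
grip_force: 25.0
time: 17.92
ee_pos: [0.4503, 0.145, 0.0598]
eef_rot: [0.707, 0.708, 0.0, 0.0]
ft_force: [-0.2, 0.6, -1.2]
width: 0.0209
grip_force: 25.0
```

```bash
python3 -m crank '[[[0,0,0.06],0],[[0,0,0.05],0],[[0,0,0.03],0],[[0,0,0.01],0],[[0,0,0],0]]'
python3 - <<'E'
from h import *
print(np.mean([ (vision.camera("side"),sensors.read_state()["ft_force"])[1] for _ in range(2)],0))
a=snap("side","s4"); b=snap("top","t4")
cv2.imwrite("pics/c4.png",np.hstack([cv2.resize(a[120:260,70:270],(400,280)),cv2.resize(b[130:240,80:237],(400,280))]))
E
```

```text
time: 18.55
ee_pos: [0.4509, 0.1449, 0.0557]
eef_rot: [0.707, 0.708, 0.001, 0.001]
ft_force: [0.4, -1.2, 9.4]
width: 0.0204
grip_force: 25.0
[-0.08042448 -1.11501171  8.79352552]
```

View pics/c4.png

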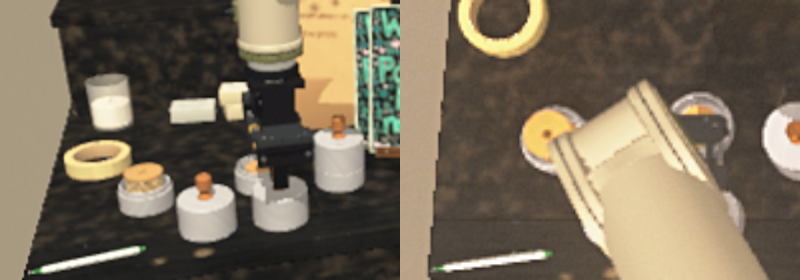

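The lid is down with 9 N of contact. The middle tin shows something low and tan, so probably the low spool. I release, go above the right tin and look again.

```bash
python3 -m crank '[[[0,0,0],0],[[0,0,0],0],[[0,0,0],0],[[0,0,0],0],[[0,0,-0.4],0],[[0,0,-0.7],0],[[0,0,-0.8],0],[[0,0,-0.8],0],[[0,0,-0.6],0],[[0,0,0],0]]' 0.65
python3 -m crank '[[[-0.73,0.6,0],0],[[-0.73,0.6,0],0],[[-0.73,0.6,0],0],[[-0.72,0.58,0],0],[[-0.72,0.58,0],0],[[0,0,0],0],[[0,0,0],0]]'
python3 - <<'E'
from h import *
a=snap("side","s5"); b=snap("top","t5")
cv2.imwrite("pics/c5.png",np.hstack([cv2.resize(a[140:240,100:260],(400,280)),cv2.resize(b[130:240,120:277],(400,280))]))
E
```

```text
time: 20.0
ee_pos: [0.4507, 0.1451, 0.1552]
eef_rot: [0.707, 0.708, 0.001, 0.001]
ft_force: [-0.4, 0.0, 0.2]
width: 0.0567
grip_force: 0.0
time: 20.88
ee_pos: [0.5388, 0.0365, 0.1536]
eef_rot: [0.706, 0.708, 0.0, -0.0]
ft_force: [-0.7, 0.6, -0.9]
width: 0.0566
grip_force: 0.0
```

View pics/c5.png

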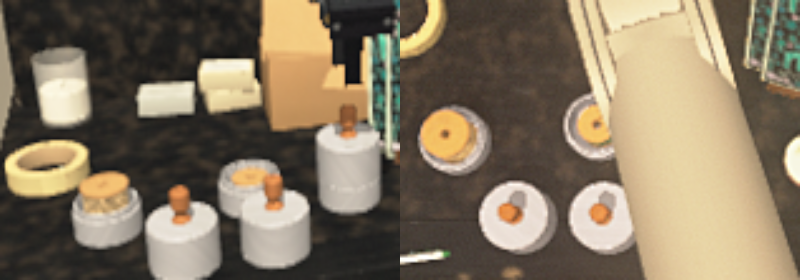

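Confirmed: the middle tin holds the low spool (left half, 248,178), so the stamp is in the right tin. Both lids stand. I take off the right lid.

```bash
python3 -m crank '[[[0,0.02,0.6],0],[[0,0,0.6],0],[[0,0,0.6],0],[[0,0,0.3],0],[[0,0,0.14],0],[[0,0,0],0],[[0,0,0],0]]'
python3 -m crank '[[[0,0,0],0],[[0,0,0],0],[[0,0,0],0],[[0,0,0],0],[[0,0,0],0],[[0,0,0],0]]' 0 25
python3 -m crank '[[[0,0,-0.3],0],[[0,0,-0.4],0],[[0,0,-0.4],0],[[0,0,-0.5],0],[[0,0,-0.5],0],[[0,0,-0.3],0],[[0,0,0],0]]'
python3 -m crank '[[[-0.44,-0.66,0],0],[[-0.44,-0.66,0],0],[[-0.44,-0.66,0],0],[[-0.44,-0.66,0],0],[[-0.44,-0.66,0],0],[[0,0,0],0],[[0,0,0],0]]'
python3 -m crank '[[[0,0,0.6],0],[[0,0,0.7],0],[[0,0,0.7],0],[[0,0,0.6],0],[[0,0,0.4],0],[[0,0,0.2],0],[[0,0,0.1],0],[[0,0,0],0],[[0,0,0],0]]'
```

```text
time: 21.85
ee_pos: [0.5399, 0.0362, 0.0872]
eef_rot: [0.707, 0.708, 0.0, 0.0]
ft_force: [0.6, 1.3, 0.2]
width: 0.0566
grip_force: 0.0
time: 22.6
ee_pos: [0.5395, 0.0361, 0.0866]
eef_rot: [0.707, 0.708, -0.0, 0.0]
ft_force: [0.3, 0.2, -0.8]
width: 0.021
grip_force: 25.0
time: 23.48
ee_pos: [0.5399, 0.0362, 0.1594]
eef_rot: [0.707, 0.708, 0.0, 0.001]
ft_force: [0.2, 0.5, -0.7]
width: 0.021
grip_force: 25.0
time: 24.35
ee_pos: [0.4409, -0.0297, 0.1586]
eef_rot: [0.706, 0.708, 0.0, 0.0]
ft_force: [-0.3, 0.7, -1.2]
width: 0.0207
grip_force: 25.0
time: 25.48
ee_pos: [0.441, -0.0301, 0.0601]
eef_rot: [0.707, 0.708, 0.0, 0.0]
ft_force: [0.4, -1.4, -1.2]
width: 0.0206
grip_force: 25.0
```

```bash
python3 -m crank '[[[0,0,0.06],0],[[0,0,0.05],0],[[0,0,0.03],0],[[0,0,0],0],[[0,0,0],0]]'
python3 -m crank '[[[0,0,0],0],[[0,0,0],0],[[0,0,0],0],[[0,0,0],0],[[0,0,-0.4],0],[[0,0,-0.7],0],[[0,0,-0.8],0],[[0,0,-0.8],0],[[0,0,-0.6],0],[[0,0,0],0]]' 0.6
python3 -m crank '[[[-1,0.1,-0.3],0],[[-1,0.1,-0.3],0],[[-1,0.1,-0.3],0],[[-1,0.1,-0.2],0],[[-1,0.1,-0.2],0],[[-1,0.1,0],0],[[-1,0.1,0],0],[[0,0,0],0],[[0,0,0],0]]'
python3 - <<'E'
from h import *
a=snap("side","s6"); b=snap("top","t6")
cv2.imwrite("pics/c6.png",np.hstack([cv2.resize(a[140:240,140:300],(400,280)),cv2.resize(b[150:220,200:300],(400,280),interpolation=2)]))
E
```

```text
time: 26.1
ee_pos: [0.4414, -0.0301, 0.0561]
eef_rot: [0.707, 0.708, 0.0, 0.001]
ft_force: [0.8, -0.8, 6.1]
width: 0.0206
grip_force: 25.0
time: 27.35
ee_pos: [0.4416, -0.03, 0.1561]
eef_rot: [0.706, 0.708, 0.001, 0.001]
ft_force: [0.2, 0.5, -0.7]
width: 0.0524
grip_force: 0.0
time: 28.48
ee_pos: [0.4619, -0.2391, 0.193]
eef_rot: [0.706, 0.708, 0.0, -0.001]
ft_force: [0.6, 0.4, -1.0]
width: 0.0519
grip_force: 0.0
```

View pics/c6.png

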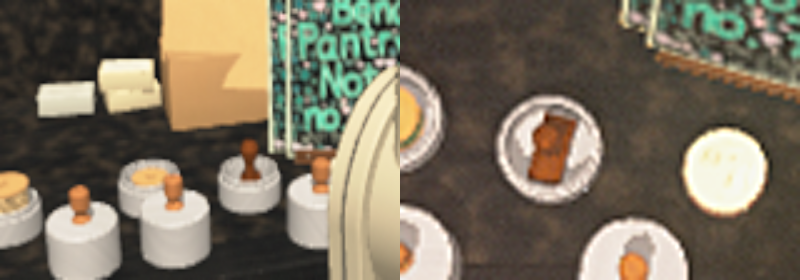

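The stamp stands in the right tin: grip at crop (546,135), foot long axis from about (558,112) to (550,182). All three lids stand. I measure its yaw and grip now.

```bash
python3 - <<'E'
from h import *
b=cv2.imread("pics/t6.png"); h=cv2.cvtColor(b,cv2.COLOR_BGR2HSV)
x0,y0,x1,y1=226,170,252,204
f=8; B=cv2.resize(b[y0:y1,x0:x1],None,fx=f,fy=f,interpolation=2); H=cv2.cvtColor(B,cv2.COLOR_BGR2HSV)
m=((H[...,0]<15)&(H[...,1]>110)).astype(np.uint8)
N,l,st,_=cv2.connectedComponentsWithStats(m); i=1+np.argmax(st[1:,4]); m=(l==i).astype(np.uint8)
c=max(cv2.findContours(m,0,2)[0],key=cv2.contourArea)[:,0]
uv=(c+.5)/f-.5+[x0,y0]
P=(ray("top",uv,.023)[:,:2]*1000).astype(np.float32); print(cv2.minAreaRect(P),cv2.boxPoints(cv2.minAreaRect(P)).round(0).tolist())
print("proj grip top, foot corners for centre (.540,.036):",pix("top",[[.54,.036,.073],[.54,.036,.023]]))
Z=B*m[...,None]+(1-m[...,None])*(B//3)
s=cv2.imread("pics/s6.png"); S=cv2.resize(s[185:220,222:258],None,fx=8,fy=8,interpolation=2)
hh=max(S.shape[0],B.shape[0]); out=np.zeros((hh,800,3),np.uint8); out[:B.shape[0],:208]=B; out[:B.shape[0],220:428]=Z; out[:S.shape[0],450:450+S.shape[1]]=S
cv2.imwrite("pics/c7.png",out)
hs=cv2.cvtColor(s,cv2.COLOR_BGR2HSV); ms=cv2.inRange(hs,(0,110,30),(15,255,140)); ms[:185]=0;ms[216:]=0;ms[:,:225]=0;ms[:,252:]=0
for y in range(188,214):
    X=np.where(ms[y])[0]
    if len(X): print(y,X.min(),X.max(),end="; ")
print(pix("side",[[.54,.036,.073],[.54,.036,.058],[.54,.036,.044]]))
E
```

```text
((540.6683349609375, 36.42847442626953), (30.307085037231445, 53.337162017822266), 75.74964904785156) [[511.0, 28.0], [563.0, 15.0], [570.0, 45.0], [519.0, 58.0]]
proj grip top, foot corners for centre (.540,.036): [[235.6270799  183.57050999]
 [236.97239942 186.87883542]]
189 238 240; 190 237 242; 191 236 242; 192 236 243; 193 236 243; 194 236 243; 195 237 242; 196 238 241; 197 238 240; 198 238 240; 199 238 240; 200 238 241; 201 238 242; 202 237 243; 203 237 243; [[239.34022417 189.49873255]
 [239.46292796 193.81197396]
 [239.57625284 197.7983007 ]]
```

View pics/c7.png

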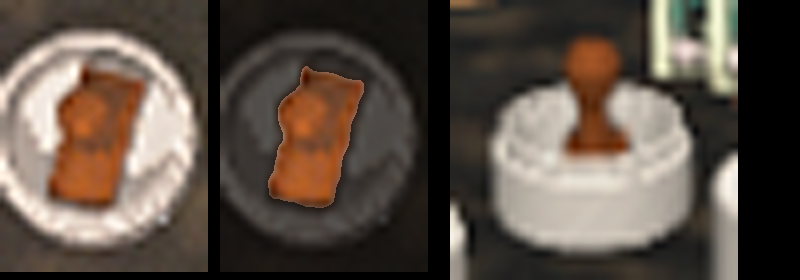

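Foot centre comes to about (0.539, 0.034) and its long axis heads −14°. The pad's long axis heads 63°, so after the grasp the stamp turns 77° counter-clockwise (tool turn −77°).

```bash
python3 -m crank '[[[1,-0.1,0],0],[[1,0,0],0],[[1,0,0],0],[[1,0,0],0],[[1,0,0],0],[[1,0,0],0],[[1,0.65,0],0],[[1,0.7,0],0],[[0.7,0.7,0],0],[[0.4,0.62,0],0],[[0,0,0],0],[[0,0,0],0]]' 0.65
python3 -m crank '[[[0,0,0.8],0],[[0,0,1],0],[[0,0,1],0],[[0,0,0.8],0],[[0,0,0.6],0],[[0,0,0.4],0],[[0,0,0.25],0],[[0,0,0],0],[[0,0,0],0]]'
```

```text
time: 30.08
ee_pos: [0.538, 0.0331, 0.1933]
eef_rot: [0.706, 0.708, -0.0, 0.0]
ft_force: [-0.4, -0.2, -0.1]
width: 0.0567
grip_force: 0.0
time: 31.2
ee_pos: [0.5391, 0.0333, 0.0485]
eef_rot: [0.706, 0.708, 0.0, 0.0]
ft_force: [0.0, -0.7, -0.8]
width: 0.0565
grip_force: 0.0
```

```bash
python3 -m crank '[[[0,0,0.13],0],[[0,0,0],0],[[0,0,0],0]]'
python3 -m crank '[[[0,0,0],0],[[0,0,0],0],[[0,0,0],0],[[0,0,0],0],[[0,0,0],0],[[0,0,0],0]]' 0 25
python3 -m crank '[[[0,0,-0.2],0],[[0,0,-0.4],0],[[0,0,-0.6],0],[[0,0,-0.7],0],[[0,0,-0.7],0],[[0,0,-0.4],0],[[0,0,0],0],[[0,0,0],0]]'
```

```text
time: 31.58
ee_pos: [0.5386, 0.0331, 0.0441]
eef_rot: [0.707, 0.708, -0.0, 0.0]
ft_force: [-0.2, 0.0, 0.0]
width: 0.0564
grip_force: 0.0
time: 32.33
ee_pos: [0.5385, 0.0331, 0.0439]
eef_rot: [0.707, 0.708, -0.0, -0.0]
ft_force: [0.1, 0.9, -0.8]
width: 0.0192
grip_force: 24.8
time: 33.33
ee_pos: [0.5382, 0.033, 0.1335]
eef_rot: [0.707, 0.708, -0.0, -0.0]
ft_force: [-1.3, 0.3, -0.2]
width: 0.0194
grip_force: 24.8
```

```bash
python3 -m crank '[[[0,0,-0.5],0],[[0,-0.5,-0.5],0],[[0,-0.8,0],0],[[-0.5,-0.8,0],0],[[-0.9,-0.4,0],0],[[-1,0,0],0],[[-1,0,0],0],[[-1,0,0],0],[[-1,0,0],0],[[-1,0,0],0],[[-1,0,0],0],[[-1,0,0],0]]'
python3 -m crank '[[[-0.7,0,0],-0.7],[[0,0,0],-1],[[0,0,0],-1],[[0,0,0],-1],[[0,0,0],-1],[[0,0,0],-1],[[0,0,0],-1],[[0,0,0],-1],[[0,0,0],-1],[[0,0,0],-0.93],[[0,0,0],0],[[0,0,0],0]]'
python3 - <<'E'
from h import *
from scipy.spatial.transform import Rotation as R
s=sensors.read_state(); M=R.from_quat(s["eef_rot"]).as_matrix(); p=s["ee_pos"]; print(M.round(3)); d=np.array([.494,-.240,0])-p; print("tool units",(M.T@d/.03)[:2])
a=snap("side","s8"); b=snap("top","t8")
u,v=pix("side",[p])[0].astype(int); x,y=pix("top",[p])[0].astype(int); print(u,v,x,y)
def cr(i,u,v): u=min(max(u,65),447);v=min(max(v,50),334); return cv2.resize(i[v-50:v+50,u-65:u+65],(400,300))
cv2.imwrite("pics/c8.png",np.hstack([cr(a,u,v),cr(b,x,y)]))
E
```

```text
time: 34.83
ee_pos: [0.4641, -0.2198, 0.1647]
eef_rot: [0.706, 0.708, 0.0, 0.0]
ft_force: [-0.3, 0.2, -0.8]
width: 0.0197
grip_force: 24.8
time: 36.33
ee_pos: [0.4642, -0.2399, 0.1643]
eef_rot: [0.113, 0.994, -0.0, 0.0]
ft_force: [0.0, -0.5, -1.2]
width: 0.0197
grip_force: 24.8
[[-0.974  0.225  0.   ]
 [ 0.225  0.974 -0.   ]
 [-0.    -0.    -1.   ]]
tool units [-0.96817603  0.22202615]
331 161 334 204
```

View pics/c8.png

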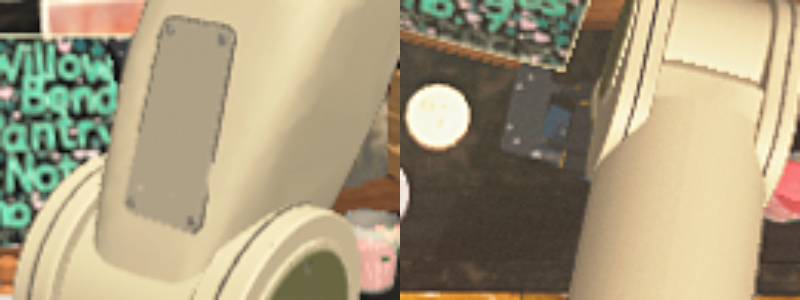

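That crop is mostly arm; the stamp is hidden, so it adds nothing. I have also gone over the picture limit (11 instead of 10), so from here I check by numbers only. I lower onto the pad, expecting contact at TCP z of about 0.058.

```bash
python3 -m crank '[[[-0.5,0.11,0],0],[[-0.47,0.11,0],0],[[0,0,0.5],0],[[0,0,0.7],0],[[0,0,0.7],0],[[0,0,0.7],0],[[0,0,0.4],0],[[0,0,0.3],0],[[0,0,0.1],0],[[0,0,0],0],[[0,0,0],0]]'
python3 -m crank '[[[0,0,0.06],0],[[0,0,0.03],0],[[0,0,0.03],0],[[0,0,0],0],[[0,0,0],0]]'
```

```text
time: 37.8
ee_pos: [0.4943, -0.2402, 0.0626]
eef_rot: [0.112, 0.994, -0.0, 0.0]
ft_force: [-0.4, -0.6, 0.3]
width: 0.019
grip_force: 24.8
time: 38.42
ee_pos: [0.4939, -0.24, 0.0585]
eef_rot: [0.112, 0.994, -0.0, 0.0]
ft_force: [-0.3, 0.4, -0.8]
width: 0.0193
grip_force: 24.8
```

```bash
python3 -m crank '[[[0,0,0.03],0],[[0,0,0],0],[[0,0,0],0]]'; python3 -m crank '[[[0,0,0.03],0],[[0,0,0],0],[[0,0,0],0]]'
```

```text
time: 38.8
ee_pos: [0.4942, -0.24, 0.0578]
eef_rot: [0.112, 0.994, -0.0, 0.0]
ft_force: [0.2, 1.4, 2.8]
width: 0.0196
grip_force: 24.9
time: 39.17
ee_pos: [0.4948, -0.2398, 0.0576]
eef_rot: [0.112, 0.994, -0.0, 0.001]
ft_force: [-0.4, 2.4, 9.2]
width: 0.0191
grip_force: 25.1
```

```bash
python3 -m crank '[[[0,0,0],0],[[0,0,0],0],[[0,0,0],0],[[0,0,0],0],[[0,0,-0.3],0],[[0,0,-0.7],0],[[0,0,-0.9],0],[[0,0,-0.9],0],[[0,0,-0.9],0],[[0,0,-0.5],0],[[0,0,0],0]]' 0.65
python3 -m crank '[[[0.4,0.9,0],0],[[0.4,0.95,0],0],[[0.4,0.95,0],0],[[0.4,0.95,0],0],[[0.4,0.95,0],0],[[0.4,0.95,0],0],[[0.4,0.95,0],0],[[0.4,0.95,0],0],[[0.4,0.95,0],0],[[0.3,0.9,0],0],[[0,0,0],0],[[0,0,0],0]]'
python3 - <<'E'
from h import *
b=snap("top","t9"); snap("side","s9")
x0,y0,x1,y1=300,175,355,225; f=8
B=cv2.resize(b[y0:y1,x0:x1],None,fx=f,fy=f,interpolation=2); H=cv2.cvtColor(B,cv2.COLOR_BGR2HSV)
m=((H[...,0]<16)&(H[...,1]>110)&(H[...,2]>60)).astype(np.uint8)
N,l,st,_=cv2.connectedComponentsWithStats(m); i=1+np.argmax(st[1:,4]); m=(l==i).astype(np.uint8)
c=max(cv2.findContours(m,0,2)[0],key=cv2.contourArea)[:,0]
uv=(c+.5)/f-.5+[x0,y0]
P=(ray("top",uv,.037)[:,:2]*1000).astype(np.float32); rc=cv2.minAreaRect(P); print(len(c),rc,cv2.boxPoints(rc).round(0).tolist())
# expected outline of a foot at the pad's middle, pixel corners, and measured hull
ax=np.array([np.cos(np.radians(63)),np.sin(np.radians(63))]); nx=np.array([ax[1],-ax[0]])
print(pix("top",[np.r_[np.array([.4936,-.2397])+s*ax*.027+t*nx*.013,.037] for s,t in((1,1),(1,-1),(-1,-1),(-1,1))]).round(1).tolist(), pix("top",[[.4936,-.2397,.087]]).round(1))
print(cv2.approxPolyDP(uv.astype(np.float32)[:,None],1.2,True)[:,0].round(1).tolist())
E
```

```text
time: 40.55
ee_pos: [0.4943, -0.2402, 0.1835]
eef_rot: [0.112, 0.994, -0.0, 0.001]
ft_force: [0.0, 1.0, 0.3]
width: 0.0563
grip_force: 0.0
time: 42.05
ee_pos: [0.4424, 0.0605, 0.1822]
eef_rot: [0.112, 0.994, -0.0, -0.0]
ft_force: [1.2, -0.1, 0.2]
width: 0.0566
grip_force: 0.0
260 ((494.1112060546875, -239.9218292236328), (53.84251403808594, 34.5466194152832), 61.6678581237793) [[466.0, -255.0], [497.0, -272.0], [522.0, -224.0], [492.0, -208.0]]
[[321.6, 193.4], [317.9, 201.0], [334.2, 209.1], [337.9, 201.5]] [[330.3 198.5]]
[[321.3999938964844, 194.3000030517578], [317.79998779296875, 201.89999389648438], [333.3999938964844, 209.8000030517578], [337.1000061035156, 202.10000610351562], [331.70001220703125, 196.6999969482422], [326.79998779296875, 196.8000030517578]]
```

The foot corners measure within about 1 px (2–3 mm) of a foot centred and squared on the pad, and the stamp stands. I hand in.

```bash
python3 -c "
from bench import r
print(r.close_job())"
```

```text
the job is handed in; nothing more can be done
None
```

The stamp was in the right tin and now stands on the ink pad, centred to about 2–3 mm and squared to within about 2°; all three lids stand on the counter, the spools are still in their tins, and I handed the job in at about 42 s (no verdict was returned), but I viewed 11 pictures, one over the limit of 10.

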